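# Shim the setter's plate level

### The job

On the stone setter's bench, slide the red wedge along the bench and push it, thin end first, under the low corner foot of the tilting plate until the bubble of the level on the plate stands centred between its two black marks, and leave the wedge there carrying the corner. Creep up on it so that the plate is never driven well past level, do not press on, lift or hold the plate or its level, and leave everything else on the bench where it is.

Things in the scene. Friction and masses are not known exactly. Their poses are not given: they have to be found in the camera images.
- wedge: Loose red wooden wedge, yellow stripe near the thin end, 150 mm long, 100 mm wide (too wide to grasp), 0.15 to 0.31 kg. Origin: centre of its underside. Its y axis runs along its length from the thick end (27 mm high, y = -75 mm) to the thin end (3 mm high, y = +75 mm); its top is one plain ramp. Push its tail face or long sides, steadiest with both fingers of a part-open gripper, or drag it by its top.
- tail (a point): Middle of the lower edge of the wedge's thick end face, at bench height (the wedge's origin less 75 mm along its y). Axes as the wedge.
- stand: Fixed stand: two steel posts 200 mm apart carrying the plate's tilt axis. Origin midway between them, near bench height (up to 3.5 mm above or below, varies). x runs along the tilt axis; -y points level to the low corner, so the wedge is pushed along +y. The wedge passes freely between the posts' feet (166 mm apart).
- plate: Square aluminium plate 170 x 170 x 10 mm set cornerwise on the stand, with a blue spirit level 140 mm long (along y, top 34 mm over the plate's underside) and a dark shellac block fixed on it. Origin on the tilt axis, mid-thickness, 45 mm above the stand's origin. It tilts freely about its x axis; its -y corner is the heavy one and starts 0.08 rad low, on a stop. Level: z axis vertical.
- foot (a point): Underside of the brass ball foot (28 mm diameter) below the plate's low corner, 100 mm from the tilt axis along the plate's -y, 28 mm below it. At the start it hangs 5 to 13 mm above the bench, at level 13.5 to 20.5 mm. It presses on the wedge with about 3 to 5 N.
- bubble (a joint): Place of the yellow-green bubble in the level, m along the plate's y from the centre: 0 is centred (level), +0.036 at the start, shrinking as the low corner rises (0.45 m per rad of tilt: 4.5 mm per mm of foot lift), negative when the corner is too high. The bubble is 20 mm long; the black marks leave 3 mm clear at each end of it when centred.
- vial (a point): Centre of the level's vial, on the plate's top, midway between the two black marks: where the bubble must stand.
- tray: Clear plastic tray of burs, 100 x 150 mm, 45 mm high, origin centre of underside. Bystander: leave it.
- dop: Dark shellac stick standing upright, 72 mm across, 64 mm high, origin centre of underside. Bystander: leave it.
- hammer: Small hammer lying flat, 200 mm long. Bystander: leave it.
- packer: Flat steel packer bar 40 x 110 x 12 mm, not a wedge, origin centre of underside. Bystander: leave it.
- jar: Amber jar, 64 mm across, 75 mm high, origin centre of underside. Bystander: leave it.
- brush: Brush lying flat, 170 mm long. Bystander: leave it.
- cup: Brass collar, 70 mm across, 30 mm high, origin centre of underside. Bystander: leave it.

How it is judged:
By the outcome, as a careful person would: the job done as asked, in the order asked, and still so for the second after the job is handed in, with the robot touching nothing.
It also fails if it takes over 58 s, if anything falls off the work surface, if the arm or the gripper's body presses on something with over 40 N, if the wrist force passes 120 N, or if a joint passes its speed limit or range.

### The arm

A 6-joint arm with a two-finger parallel gripper is mounted at the origin on the work surface. World frame = base frame: x ahead of the robot, y to its left, z up, the work surface at z = 0. Lengths are in m, angles in degrees, forces in N, time in s.
With the tool pointing down it reaches from about 0.25 to 0.725 m from the base axis. Payload 9.7 kg.
Tool frame: the origin (TCP) lies midway between the tips of the shut fingers; the grasp point (between the pads) lies bot.hold_point_z behind it (bot.hold_point_z is the distance from the TCP to the grasp point, in m); z points along the fingers, y is the line along which they close (so a half turn about z gives the same grasp; the last joint's range is limited). The gripper opens to 85 mm and grips with 20 to 120 N. Pads are 22 mm wide; open, the fingers measure 114 mm over their backs; the gripper's body (76 mm by 85 mm) begins 54 mm behind the grasp point. The pads swing forward as they close: fully open they stand 13 mm farther back than shut.
Start: joints at [63.942, 4.979, 10.078, 95.1, 0, 90], TCP at [0.242, 0.494, 0.231] pointing down, gripper open.
Joint ranges: [-179.16, 179.16], [-48.56, 103.87], [-65.8, 70.77], [-126.05, 130.52], [-82.76, 87.17], [-180, 180]. Speed limits (degrees/s): [127.2, 127.2, 147.25, 180, 180, 180].

### API

Orientations are given as [roll, pitch, yaw] about the fixed x, y, z axes, in that order (R = Rz(yaw) Ry(pitch) Rx(roll)).
In Python, from workcell import bot, camera, camera_model, ticket gives the robot as it stands.
- The arm moves only by the tool send_rows, never from a script. Its argument "targets" is text: rows parted by semicolons, each of 5 numbers parted by spaces: the shift along the tool's x, y, z in mm, then the turn about the tool's z in degrees, then the closure in counts, from 0 (fully open) to 255 (shut). A call has 1 to 20 rows; each row is the pose to reach, as a shift and turn from the pose commanded when the call began, along the tool's axes at that moment; what a row does not reach only later rows make up. A row lasts 1/8 s, in which the tool goes at most 62.5 mm and 10.7 degrees, less where a joint would pass 70% of its speed; a pose out of reach is approached as far as the arm can. A call with a gripper value outside its range is refused whole. The fingers move at their own pace and stop on an object; "newtons" is the grip in N (left out, the last holds). Time passes only in rows, so rows that repeat a pose let the fingers close. It gives the time, the measured TCP pose, the force, the opening and the grip force at its end, in the units of the state.
- bot.get_obs(): the state, without advancing time (a new reading comes with each control period).
- camera(name): name is "side" or "top" or "wrist"; returns the picture (400x640x3 uint8, blue, green, red); there is no depth.
- camera_model(name): a dict with "K" (3x3 intrinsics, pixels), "dist_coeffs" ([k1, k2, p1, p2, k3] as OpenCV has them; the pictures are not rectified), "pose" (4x4, takes a point from camera to world coordinates); the wrist camera has in their place "T_tool_cam" (4x4, takes a point from camera to tool coordinates, whose origin is the TCP and whose axes are the flange's). Camera axes: x right, y down, z forward; pixel columns grow to the right and rows downward; lengths in m; the calibration is good to about 2 mm. A picture is of the moment at which its call begins: read the wrist's pose just before it. camera_model takes no time and is no camera call.
- ticket.job_done(): hands the job in; it is judged then, once.
The state is a dict: "time": time; "q": joint angles; "qd": joint speeds; "joint_efforts": joint torques, N m; "ee_pos": TCP position; "tcp_rot": TCP orientation; "wrist_force": force on the tool from outside, world axes, zero at the start; "torque": the same for the moment, N m; "opening": finger opening in m; "grasp_force": force on a finger pad.
Only numpy, scipy, OpenCV 4.12 (cv2) and the standard library are available. Lean on these libraries where they do the work, as an engineer would, in place of code of your own. Each camera call takes 0.05 s, during which the arm holds its last target. There are 200 camera calls.

## Working session

There is one attempt and no reset: what is moved stays moved. The work goes in short steps, Python scripts to look and compute and a tool call to move; the robot and the scene stay as the last step left them, time stands still between calls to the robot, and variables do not carry over. Pictures are saved under pics/ and viewed, at most 10 in all, crops included, and the job is handed in when it is done.

Besides the shell and the picture viewer there is one more tool, called after "Emit:" as name(argument=value, ...) on one line, values as JSON. send_rows: Moves the arm, as the interface text tells. Its arguments: {"type":"object","properties":{"targets":{"type":"string"},"newtons":{"type":"number"}},"required":["targets"]}

```bash
mkdir -p pics; python3 - <<'E'
from workcell import bot,camera,camera_model
import cv2,numpy as np
for n in("top","side"):
    cv2.imwrite(f"pics/{n}0.png",camera(n)); m=camera_model(n); print(n,np.round(m["K"],1).tolist(),m["dist_coeffs"],np.round(m["pose"],3).tolist())
o=bot.get_obs();print({k:np.round(v,3).tolist() for k,v in o.items()},bot.hold_point_z)
E
```

```text
top [[418.2, 0.0, 325.1], [0.0, 418.2, 196.1], [0.0, 0.0, 1.0]] [-0.02080903  0.          0.          0.          0.        ] [[0.026, -0.981, 0.193, 0.376], [-1.0, -0.025, 0.007, -0.041], [-0.002, -0.193, -0.981, 1.132], [0.0, 0.0, 0.0, 1.0]]
side [[495.9, 0.0, 314.1], [0.0, 495.9, 202.6], [0.0, 0.0, 1.0]] [-0.09548479  0.          0.          0.          0.        ] [[0.9, -0.308, 0.309, 0.123], [-0.437, -0.632, 0.64, -0.917], [-0.002, -0.711, -0.703, 1.047], [0.0, 0.0, 0.0, 1.0]]
{'time': 0.1, 'q': [63.942, 5.009, 10.041, 95.098, 0.002, 90.001], 'qd': [0.002, 0.037, 0.173, -0.05, 0.011, -0.071], 'joint_efforts': [-0.0, -52.156, 46.565, 0.016, -0.0, 0.0], 'ee_pos': [0.242, 0.494, 0.231], 'tcp_rot': [-179.934, -0.002, 153.941], 'wrist_force': [-0.027, 0.236, -0.179], 'torque': [-0.028, -0.043, 0.093], 'grasp_force': 0.0, 'opening': 0.086} 0.0187
```

View pics/top0.png

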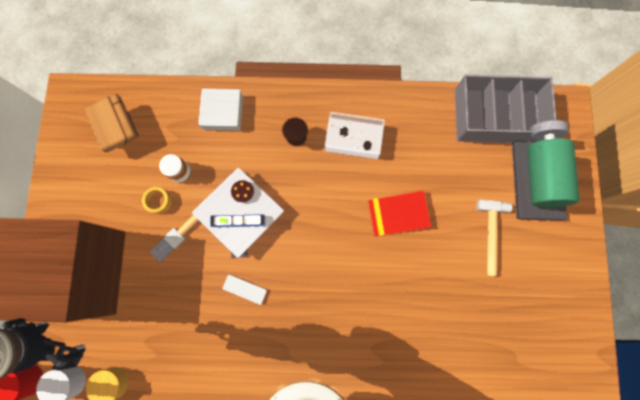

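View pics/side0.png

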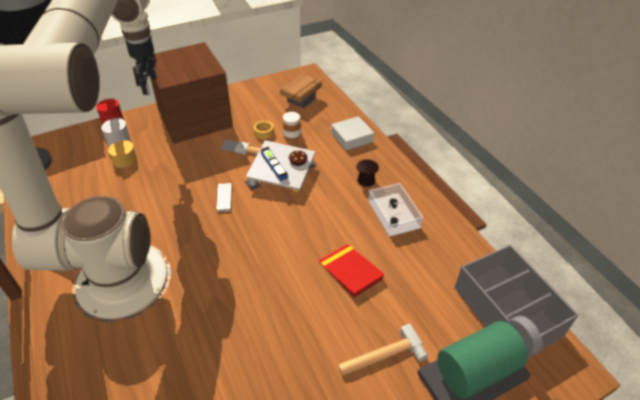

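Top view: the wedge is at about (401,213), with its yellow thin end to the left at (377,217). The plate is centred at (238,213) and its low corner is on the right at (283,213), so the push goes roughly along world +y. Next I'll refine the wedge and plate poses by fitting.

```bash
cat > h.py <<'E'
import cv2,numpy as np
from workcell import bot,camera,camera_model
from scipy.spatial.transform import Rotation as R
def model(n):
    m=camera_model(n);K=np.array(m["K"]);d=np.array(m["dist_coeffs"])
    if n=="wrist":
        o=bot.get_obs();T=np.eye(4);T[:3,:3]=R.from_euler("xyz",o["tcp_rot"],degrees=True).as_matrix();T[:3,3]=o["ee_pos"]
        return K,d,T@np.array(m["T_tool_cam"])
    return K,d,np.array(m["pose"])
def proj(M,P):
    K,d,T=M;W=np.linalg.inv(T);return cv2.projectPoints(np.asarray(P,float).reshape(-1,3),cv2.Rodrigues(W[:3,:3])[0],W[:3,3],K,d)[0][:,0]
def ray(M,uv,z):
    K,d,T=M;p=cv2.undistortPoints(np.array(uv,float).reshape(-1,1,2),K,d)[:,0]
    r=np.c_[p,np.ones(len(p))]@T[:3,:3].T;o=T[:3,3];return o+r*((z-o[2])/r[:,2])[:,None]
def hull_mask(M,P,shape=(400,640),s=4):
    m=np.zeros((shape[0]*s,shape[1]*s),np.uint8);h=cv2.convexHull(((proj(M,P)+.5)*s-.5).round().astype(np.int32));cv2.fillConvexPoly(m,h,255)
    return cv2.resize(m,shape[::-1],interpolation=cv2.INTER_AREA)/255.
WP=np.array([[x,y,z] for x in(-.05,.05) for y,h in((-.075,.027),(.075,.003)) for z in(0,h)])
def wp(p): c,s=np.cos(p[2]),np.sin(p[2]);return WP@np.array([[c,-s,0],[s,c,0],[0,0,1]]).T+[p[0],p[1],0]
def biggest(m):
    n,l,st,_=cv2.connectedComponentsWithStats(m.astype(np.uint8));return l==1+np.argmax(st[1:,4])
def redmask(im,box=None):
    h=cv2.cvtColor(im,cv2.COLOR_BGR2HSV).astype(int)
    m=((h[...,0]<6)|(h[...,0]>172)|((h[...,0]>21)&(h[...,0]<33)))&(h[...,1]>190)&(h[...,2]>110)
    if box: k=np.zeros_like(m);x0,y0,x1,y1=box;k[y0:y1,x0:x1]=1;m&=k
    return biggest(m)
E
python3 - <<'E'
from h import *
from scipy.optimize import minimize
T=model("top");S=model("side");it=cv2.imread("pics/top0.png");im=cv2.imread("pics/side0.png")
rt=redmask(it,(350,170,450,250));rs=redmask(im,(300,230,400,310))
print(rt.sum(),rs.sum())
for ms in([(T,rt)],[(S,rs)],[(T,rt),(S,rs)]):
    f=lambda p:sum(abs(hull_mask(M,wp(p))-k).sum() for M,k in ms)
    p0=np.r_[ray(T,[(401,213)],.012)[0,:2],0]
    r=minimize(f,p0,method="Nelder-Mead",options=dict(initial_simplex=p0+np.array([[0,0,0],[.01,0,0],[0,.01,0],[0,0,.15]])));print(r.x.round(4),np.degrees(r.x[2]),r.fun)
# plate
hs=cv2.cvtColor(it,cv2.COLOR_BGR2HSV)
c=np.array([[0,.1202],[.1202,0],[0,-.1202],[-.1202,0]])
def pl(p,t=.08):
    c0,s0=np.cos(p[2]),np.sin(p[2]);Q=np.array([[x,y,z] for x,y in c for z in(-.005,.005)])@R.from_euler("x",t).as_matrix().T
    return Q@np.array([[c0,-s0,0],[s0,c0,0],[0,0,1]]).T+[p[0],p[1],p[3] if len(p)>3 else .045]
for n,M,i,box in(("top",T,it,(185,160,292,262)),("side",S,im,(240,135,325,195))):
    h=cv2.cvtColor(i,cv2.COLOR_BGR2HSV);m=(h[...,1]<60)&(h[...,2]>110);k=np.zeros_like(m);x0,y0,x1,y1=box;k[y0:y1,x0:x1]=1;m=biggest(m&k)
    hl=cv2.convexHull(np.argwhere(m)[:,::-1].astype(np.int32));k=np.zeros(m.shape,np.uint8);cv2.fillConvexPoly(k,hl,1)
    globals()["k"+n]=k
for ms in([(T,ktop)],[(S,kside)],[(T,ktop),(S,kside)]):
    f=lambda p:sum(abs(hull_mask(M,pl(p))-k).sum() for M,k in ms)
    p0=np.r_[ray(T,[(238,213)],.045)[0,:2],0]
    r=minimize(f,p0,method="Nelder-Mead",options=dict(initial_simplex=p0+np.array([[0,0,0],[.01,0,0],[0,.01,0],[0,0,.15]])));print("plate",r.x.round(4),np.degrees(r.x[2]),r.fun)
tc=np.array(camera_model("wrist")["T_tool_cam"]).round(3);print(tc.tolist(),np.round(camera_model("wrist")["K"],0).tolist())
a=cv2.resize(it[150:270,180:440],None,fx=3,fy=3,interpolation=cv2.INTER_CUBIC);cv2.imwrite("pics/c.png",a)
E
```

```text
1671 1430
[ 0.5559 -0.2416  0.1814] 10.3962760298412 468.9176470588235
[ 0.5574 -0.2282  0.1532] 8.775467910958744 444.7098039215686
[ 0.5565 -0.2363  0.171 ] 9.799231427605804 966.7019607843137
plate [0.5411 0.1947 0.0632] 3.6230949461808795 182.078431372549
plate [0.5446 0.1945 0.0675] 3.8688625058896857 186.71372549019605
plate [0.5424 0.1932 0.066 ] 3.783553052310615 389.12549019607843
[[-0.0, -0.965, -0.264, 0.066], [1.0, 0.0, -0.0, -0.001], [0.0, -0.264, 0.965, -0.144], [0.0, 0.0, 0.0, 1.0]] [[306.0, 0.0, 319.0], [0.0, 306.0, 204.0], [0.0, 0.0, 1.0]]
```

View pics/c.png

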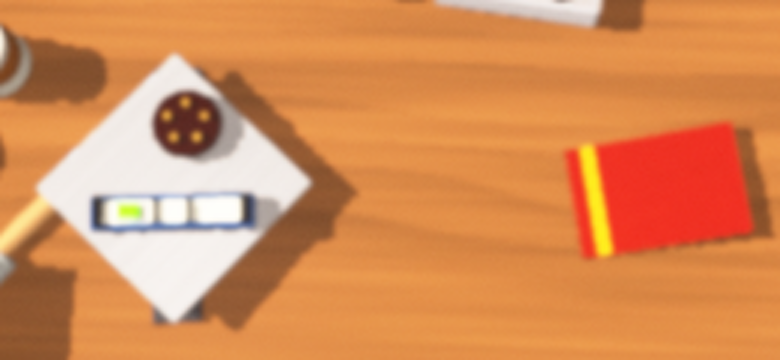

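The crop shows the wedge with its thin red lip and yellow stripe, and the plate with its bubble at the +y (left) end. My mask split the wedge at the stripe, so I'll close it and refit.

```bash
sed -i 's/    return biggest(m)$/    return biggest(cv2.morphologyEx(m.astype(np.uint8),cv2.MORPH_CLOSE,np.ones((7,7))))/' h.py
cat >> h.py <<'E'
from scipy.optimize import minimize
def fitw(ms,p0):
    f=lambda p:sum(abs(hull_mask(M,wp(p))-k).sum() for M,k in ms);p0=np.array(p0)
    r=minimize(f,p0,method="Nelder-Mead",options=dict(initial_simplex=p0+np.array([[0,0,0],[.01,0,0],[0,.01,0],[0,0,.15]])));return r.x,r.fun
E
python3 - <<'E'
from h import *
T=model("top");S=model("side");it=cv2.imread("pics/top0.png");im=cv2.imread("pics/side0.png")
a=(T,redmask(it,(350,170,450,250)));b=(S,redmask(im,(300,230,400,310)))
for ms in([a],[b],[a,b]):
    p,f=fitw(ms,[.556,-.23,.15]);print(p.round(4),np.degrees(p[2]),f)
t=p[:2]-.075*np.array([-np.sin(p[2]),np.cos(p[2])]);print("tail",t)
E
```

```text
[ 0.5548 -0.2343  0.1802] 10.32484241218464 88.68627450980392
[ 0.5585 -0.2297  0.1351] 7.742156149029789 182.09803921568627
[ 0.5558 -0.2333  0.1784] 10.223398766328865 319.6705882352941
tail [ 0.56910034 -0.30713886]
```

Wedge: (0.555,-0.234), yaw about 10°. Plate: (0.542,0.194), yaw about 3.7°. I'll move to hover behind the tail, going straight -y first to clear the tall box.

Emit:
send_rows(targets="-88 -180 0 10 105;-88 -180 0 20 105;-88 -180 0 30 105;-88 -180 0 40 105;-668 -618 80 50 105;-668 -618 80 60 105;-668 -618 80 60 105;-668 -618 80 60 105;-668 -618 80 60 105;-668 -618 80 60 105;-668 -618 80 60 105;-668 -618 80 60 105;-668 -618 80 60 105;-668 -618 80 60 105;-668 -618 80 60 105;-668 -618 80 60 105;-668 -618 80 60 105;-668 -618 80 60 105;-668 -618 80 60 105;-668 -618 80 60 105")

```text
time: 2.6
ee_pos: [0.5702, -0.3538, 0.1523]
tcp_rot: [179.9, 0.0, 94.0]
wrist_force: [0.1, 0.2, 0.3]
opening: 0.0501
grasp_force: 0.0
```

Emit:
send_rows(targets="0 0 60 0 105;0 0 120 0 105;0 0 146 0 105;0 0 146 0 105;10 0 146 0 105;20 0 146 0 105;30 0 146 0 105;40 0 146 0 105;50 0 146 0 105;62 1 146 0 105;74 2 146 0 105;86 3 146 0 105;98 4 146 0 105;110 5 146 0 105;122 6 146 0 105;134 7 146 0 105;146 7 146 0 105;154 7 146 0 105;160 7 146 0 105;160 7 146 0 105")

```text
time: 5.1
ee_pos: [0.5661, -0.1939, 0.0051]
tcp_rot: [-180.0, -0.0, 94.0]
wrist_force: [-1.1, 1.1, 0.5]
opening: 0.0505
grasp_force: 0.0
```

```bash
python3 - <<'E'
from h import *
T=model("top");S=model("side");it=camera("top");im=camera("side")
c=np.array([.55,-.12,.012]);ms=[]
for M,i in((T,it),(S,im)):
    u,v=proj(M,c)[0].astype(int);ms.append((M,redmask(i,(u-60,v-50,u+60,v+50))))
for m in(ms,ms[:1],ms[1:]):
    p,f=fitw(m,[.55,-.11,.07]);print(p.round(4),np.degrees(p[2]),f)
cv2.imwrite("pics/a.png",np.hstack([cv2.resize(i,None,fx=2,fy=2) for i in(it[120:320,180:380],im[100:300,180:380])]))
E
```

```text
[ 0.559  -0.0945  0.0708] 4.0569900793644225 1387.7098039215684
[ 0.5598 -0.1007  0.0923] 5.287508859354865 463.9372549019607
[ 0.5419 -0.0857 -0.4719] -27.03549488640331 852.9764705882352
```

View pics/a.png

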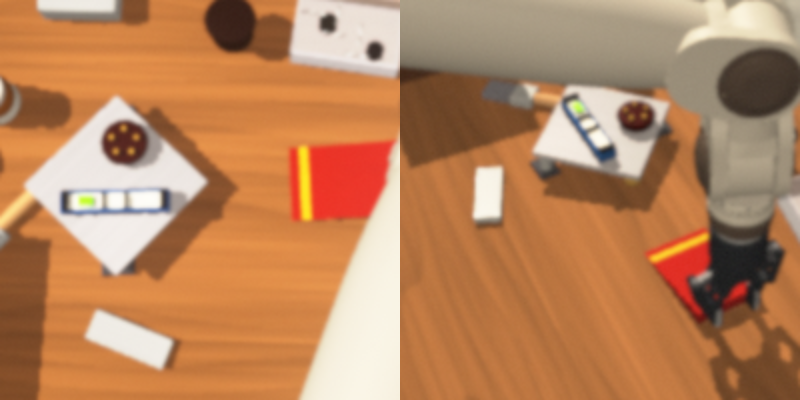

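The view shows the wedge square and in line with the plate: thin end at top px (325,212), plate centre row about 212, bubble still at the left. I'll continue to just before the earliest possible level point.

Emit:
send_rows(targets="8 0 0 0 105;18 0 0 0 105;29 0 0 0 105;40 0 0 0 105;51 0 0 0 105;62 0 0 0 105;73 0 0 0 105;84 0 0 0 105;95 0 0 0 105;106 0 0 0 105;116 0 0 0 105;126 0 0 0 105;135 0 0 0 105;143 0 0 0 105;151 0 0 0 105;158 0 0 0 105;164 0 0 0 105;169 0 0 0 105;172 0 0 0 105;172 0 0 0 105")

```text
time: 7.7
ee_pos: [0.5544, -0.0229, 0.0053]
tcp_rot: [180.0, 0.0, 93.9]
wrist_force: [0.3, -4.0, -0.1]
opening: 0.0503
grasp_force: 1.6
```

```bash
cat > b.py <<'E'
from h import *
import sys
def axis(M): # plate y at vial
    return None
C=np.array([.542,.194]);A=np.radians(3.75);Y=np.array([-np.sin(A),np.cos(A)])
def coord(M,uv): return (ray(M,uv,.068)[:,:2]-C)@Y*1000
for n in("top","side"):
    im=camera(n);M=model(n);h=cv2.cvtColor(im,cv2.COLOR_BGR2HSV).astype(int)
    u,v=proj(M,[.55,.194,.06])[0].astype(int);b=np.s_[v-50:v+50,u-60:u+60];hh=h[b];I=im[b].astype(int)
    g=(hh[...,0]>27)&(hh[...,0]<50)&(hh[...,1]>70);w=hh[...,1]*g*1.
    blue=(hh[...,0]>95)&(hh[...,0]<130)&(hh[...,1]>80)
    def cen(m):
        y,x=np.nonzero(m);ww=m[y,x];return [(u-60+(x*ww).sum()/ww.sum(),v-50+(y*ww).sum()/ww.sum())]
    out=[n,g.sum(),blue.sum()]
    if g.sum()>3 and blue.sum()>5:
        y,x=np.nonzero(blue);k=coord(M,np.c_[x+u-60,y+v-50]);B=coord(M,cen(w))[0]
        out+=["bubble",round(B,1),"body",k.min().round(1),k.max().round(1),"rel",round(B-(k.min()+k.max())/2,1),cen(w)]
    print(*out)
    cv2.imwrite(f"pics/{n}_{sys.argv[1]}.png",im)
E
python3 b.py 1; python3 - <<'E'
import cv2,numpy as np
cv2.imwrite("pics/b1.png",np.hstack([cv2.resize(i,None,fx=4,fy=4,interpolation=cv2.INTER_CUBIC) for i in(cv2.imread("pics/top_1.png")[150:270,185:285],cv2.imread("pics/side_1.png")[110:230,230:330])]))
E
```

```text
top 36 21 bubble 30.3 body -65.9 47.0 rel 39.8 [(np.float64(224.52050290135395), np.float64(219.97949709864605))]
side 22 65 bubble 32.2 body -86.4 36.9 rel 56.9 [(np.float64(269.6974697469747), np.float64(155.06637330399707))]
```

View pics/b1.png

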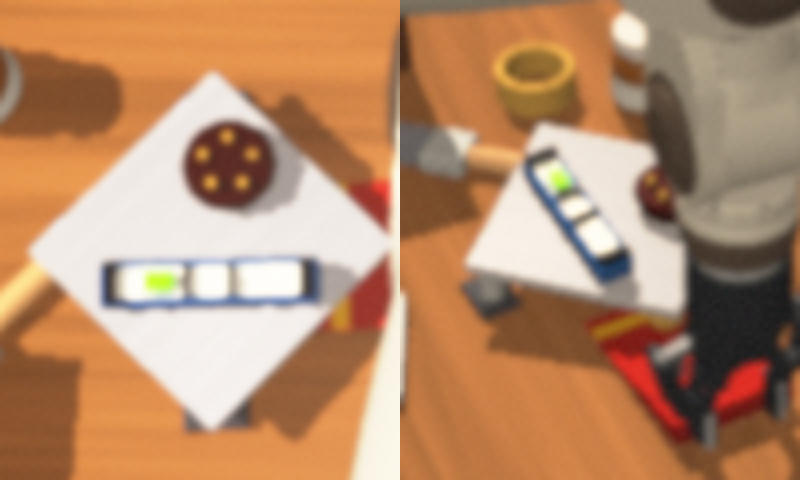

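The bubble has started to move (top px 224.5, versus marks near 231.5 and 243.5). I'll locate the marks to sub-pixel precision.

```bash
cat > c.py <<'E'
from h import *
import sys
from scipy.signal import find_peaks
C=np.array([.542,.194]);A=np.radians(3.75);Y=np.array([-np.sin(A),np.cos(A)]);X=np.array([Y[1],-Y[0]])
M=model("top")
def rep(im):
    h=cv2.cvtColor(im,cv2.COLOR_BGR2HSV).astype(int)[205:232,200:275]
    g=((h[...,0]>27)&(h[...,0]<50))*np.clip(h[...,1]-60,0,None);y,x=np.nonzero(g);w=g[y,x]
    uv=[(200+(x*w).sum()/w.sum(),205+(y*w).sum()/w.sum())];P=ray(M,uv,.072)[0,:2]-C;b=P@Y;xo=P@X
    s=np.arange(-.075,.0751,.0005);L=0
    for dx in(-.003,0,.003):
        q=proj(M,np.c_[C+(xo+dx)*X+s[:,None]*Y,np.full(len(s),.072)]).astype(np.float32)
        L=L+cv2.remap(im,q[:,0],q[:,1],cv2.INTER_CUBIC)[...,2].ravel()/3.
    k,pr=find_peaks(-L,prominence=8)
    print("bubble",round(b*1000,1),"x",round(xo*1000,1),"dark",[(round(s[i]*1000,1),int(p)) for i,p in zip(k,pr["prominences"])])
if __name__=="__main__":
    if len(sys.argv)>1:
        im=camera("top");cv2.imwrite(f"pics/top_{sys.argv[1]}.png",im);rep(im)
    else:
        for f in("top0","top_1"): rep(cv2.imread(f"pics/{f}.png"))
E
python3 c.py
```

```text
bubble 34.0 x -23.9 dark [(np.float64(-68.0), 87), (np.float64(-18.0), 68), (np.float64(10.5), 64), (np.float64(26.5), 56), (np.float64(62.5), 177)]
bubble 29.3 x -24.3 dark [(np.float64(-67.5), 82), (np.float64(-17.5), 72), (np.float64(12.0), 90), (np.float64(23.0), 13), (np.float64(63.0), 173)]
```

About 30 mm of bubble travel is left, which is about 42 mm of push. I'll push 30 mm and look again.

Emit:
send_rows(targets="2 0 0 0 105;5 0 0 0 105;8 0 0 0 105;11 0 0 0 105;14 0 0 0 105;17 0 0 0 105;20 0 0 0 105;23 0 0 0 105;26 0 0 0 105;28 0 0 0 105;30 0 0 0 105;30 0 0 0 105;30 0 0 0 105")

```text
time: 9.43
ee_pos: [0.5523, 0.0069, 0.0053]
tcp_rot: [180.0, 0.0, 93.9]
wrist_force: [-0.2, -5.3, -0.5]
opening: 0.0504
grasp_force: 2.4
```

```bash
python3 c.py 2
```

```text
bubble 8.4 x -24.4 dark [(np.float64(-65.5), 117), (np.float64(-15.5), 57), (np.float64(12.5), 57), (np.float64(63.0), 176)]
```

Emit:
send_rows(targets="2 0 0 0 105;4 0 0 0 105;6 0 0 0 105;8 0 0 0 105;9 0 0 0 105;10 0 0 0 105;10 0 0 0 105;10 0 0 0 105")

```text
time: 10.48
ee_pos: [0.5516, 0.0168, 0.0053]
tcp_rot: [-180.0, 0.0, 93.9]
wrist_force: [-0.0, -5.0, -0.1]
opening: 0.0502
grasp_force: 2.7
```

```bash
python3 c.py 3;python3 - <<'E'
import cv2
cv2.imwrite("pics/b3.png",cv2.resize(cv2.imread("pics/top_3.png")[195:240,200:280],None,fx=8,fy=8,interpolation=cv2.INTER_CUBIC))
E
```

```text
bubble 3.3 x -24.6 dark [(np.float64(-61.5), 85), (np.float64(-14.0), 93), (np.float64(12.5), 29), (np.float64(63.0), 174)]
```

View pics/b3.png

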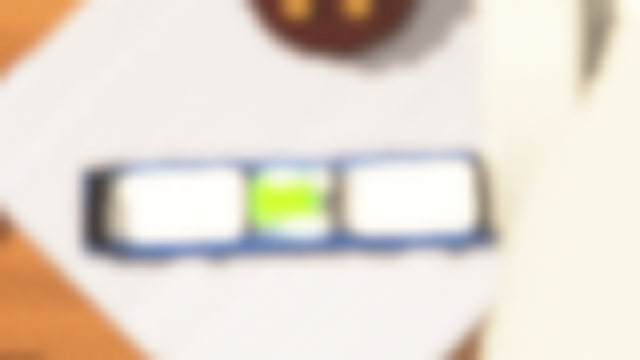

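The bubble nearly touches the left mark: it spans 250–323, against marks at 249 and 336, so about 3 mm to go. I'll push 4 mm more.

Emit:
send_rows(targets="1 0 0 0 105;2 0 0 0 105;3 0 0 0 105;4 0 0 0 105;4 0 0 0 105;4 0 0 0 105")

```text
time: 11.28
ee_pos: [0.5514, 0.0208, 0.0053]
tcp_rot: [-180.0, 0.0, 93.9]
wrist_force: [-0.3, -4.8, 0.2]
opening: 0.0505
grasp_force: 2.7
```

```bash
python3 c.py 4;python3 - <<'E'
import cv2
cv2.imwrite("pics/b4.png",cv2.resize(cv2.imread("pics/top_4.png")[195:240,200:280],None,fx=8,fy=8,interpolation=cv2.INTER_CUBIC))
E
```

```text
bubble -1.5 x -24.3 dark [(np.float64(-62.5), 9), (np.float64(-13.0), 118), (np.float64(12.5), 40), (np.float64(63.0), 171)]
```

View pics/b4.png

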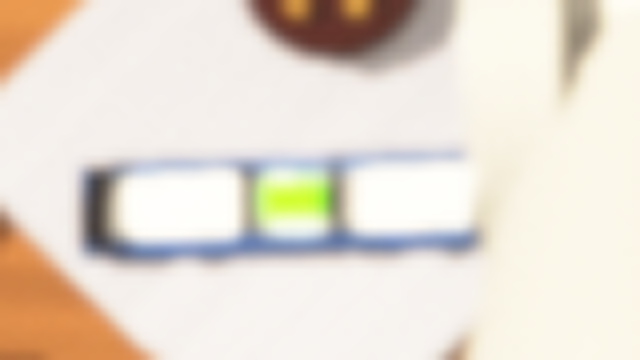

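The bubble is about centred (257–330 between marks 249 and 337). I'll withdraw the tool and check from straight above with the wrist camera.

Emit:
send_rows(targets="-2 0 0 0 105;-6 0 0 0 105;-15 0 0 0 105;-30 0 0 0 105;-50 0 0 0 105;-50 0 -40 0 105;-50 0 -80 0 105;-50 0 -125 0 105;-50 0 -125 0 105;0 -10 -125 0 105;50 -20 -125 0 105;97 -20 -125 0 105;97 -20 -125 0 105;97 -20 -125 0 105;97 -20 -125 0 105")

```text
time: 13.2
ee_pos: [0.5249, 0.1152, 0.1299]
tcp_rot: [-180.0, 0.0, 93.9]
wrist_force: [0.3, -0.3, 0.3]
opening: 0.0499
grasp_force: 0.0
```

```bash
python3 - <<'E'
from h import *
M=model("wrist");im=camera("wrist");cv2.imwrite("pics/w0.png",im)
u,v=proj(M,[.518,.196,.07])[0].astype(int);print(u,v)
cv2.imwrite("pics/w1.png",cv2.resize(im[max(v-75,0):v+75,max(u-100,0):u+100],None,fx=4,fy=4,interpolation=cv2.INTER_CUBIC))
E
python3 c.py 5
```

```text
317 95
bubble nan x nan dark []c.py:9: RuntimeWarning: invalid value encountered in scalar divide
  uv=[(200+(x*w).sum()/w.sum(),205+(y*w).sum()/w.sum())];P=ray(M,uv,.072)[0,:2]-C;b=P@Y;xo=P@X
```

View pics/w1.png

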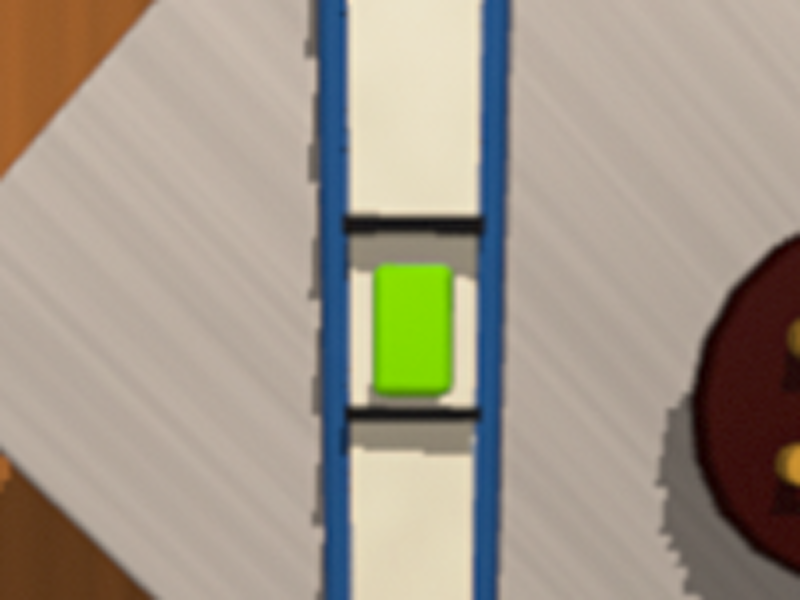

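Close view: the bubble spans rows 264–396 and the marks' inner edges are at 232 and 408. It's clear of both but sits about 1.4 mm to the -y side. I'll move directly above the vial to remove parallax and check that it holds steady.

Emit:
send_rows(targets="13 0 0 0 105;13 0 0 0 105;13 0 0 0 105;13 0 0 0 105;13 0 0 0 105;13 0 0 0 105;13 0 0 0 105;13 0 0 0 105")

```text
time: 14.3
ee_pos: [0.5238, 0.1294, 0.1303]
tcp_rot: [-180.0, 0.0, 93.9]
wrist_force: [0.0, -0.0, 0.1]
opening: 0.0505
grasp_force: 0.0
```

```bash
python3 - <<'E'
from h import *
def f(im):
    h=cv2.cvtColor(im,cv2.COLOR_BGR2HSV).astype(int);g=(h[...,0]>35)&(h[...,0]<60)&(h[...,1]>200);g=biggest(g);r,c=np.nonzero(g);c0=int(c.mean())
    L=im[:,c0-7:c0+8].astype(float).mean((1,2));d=np.arange(r.min()-20,r.max()+21)
    print("bubble rows",r.min(),r.max(),"cols",c.min(),c.max());print({int(k):int(L[k]) for k in d if L[k]<150 and not r.min()<=k<=r.max()})
    # side columns, clear of the bubble
    for s in(c.min()-4,c.max()+4): print(s,{int(k):int(im[k,s].mean()) for k in d if im[k,s].mean()<110})
f(cv2.imread("pics/w0.png"));im=camera("wrist");cv2.imwrite("pics/w2.png",im);f(im)
E
```

```text
bubble rows 87 118 cols 311 329
{74: 80, 75: 22, 76: 22, 77: 41, 78: 89, 79: 124, 80: 134, 81: 134, 82: 133, 83: 132, 84: 132, 85: 134, 86: 132, 119: 106, 120: 125, 121: 100, 122: 47, 123: 19, 124: 37, 125: 83, 126: 126, 127: 132, 128: 130, 129: 129, 130: 128, 131: 129}
307 {74: 63, 75: 24, 76: 25, 77: 29, 78: 67, 122: 54, 123: 19, 124: 37, 125: 84}
333 {74: 81, 75: 23, 76: 24, 77: 25, 78: 57, 122: 76, 123: 18, 124: 42, 125: 91}
bubble rows 110 140 cols 311 329
{98: 107, 99: 35, 100: 19, 101: 31, 102: 75, 103: 121, 104: 130, 105: 128, 106: 127, 107: 127, 108: 127, 109: 128, 141: 90, 142: 112, 143: 108, 144: 54, 145: 17, 146: 23, 147: 51, 148: 93, 149: 122, 150: 126, 151: 124, 152: 123, 153: 125}
307 {98: 96, 99: 33, 100: 18, 101: 33, 102: 80, 144: 88, 145: 18, 146: 23, 147: 53, 148: 97}
333 {99: 40, 100: 17, 101: 31, 102: 76, 144: 98, 145: 27, 146: 19, 147: 41, 148: 85}
```

The bubble is steady, about 1.3 mm off centre and clear of both marks. I'll raise the tool clear and hand in.

Emit:
send_rows(targets="0 0 -40 0 105;0 0 -80 0 105;0 0 -80 0 105;0 0 -80 0 105;0 0 -80 0 105")

```text
time: 14.98
ee_pos: [0.5234, 0.1293, 0.209]
tcp_rot: [-179.9, 0.0, 93.9]
wrist_force: [0.0, -0.5, -0.2]
opening: 0.0503
grasp_force: 0.0
```

```bash
python3 -c "
from workcell import ticket
print(ticket.job_done())"
```

```text
the job is handed in; nothing more can be done
None
```

The job is handed in: the wedge is under the low foot carrying the corner, and the bubble stood steady between the marks, about 1.3 mm past centre (corner slightly high), with the arm clear at 15 s; no verdict came back.

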